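Seat the culture dish and swing the clamp over it

TASK

Slide the culture dish along the channel of the dish holder, without lifting it out, until it lies wholly on the carrier plate against the back wall. Press the dish down until you feel the stiff carrier come to its solid stop, and only when it is fully home swing the hinged clamp arm over it and down flat. Leave the timer, beaker and tape roll where they are.

Things in the scene. Friction and masses are not known exactly. Their poses are not given: they have to be found in the camera images.
- holder: Metal dish holder fixed to the worktop, 235 x 124 mm, origin on the worktop under the pocket's centre; x runs along its channel from the open front to the back wall, z up, y away from the hinge. Channel 95 mm wide between two rails (13 mm thick, tops z = 40 mm); its fixed deck (top z = 30 mm) runs from x = -165 to -49 mm, then comes the pocket, whose floor is the movable carrier plate.
- back_wall (a point): Middle of the upper front edge of the wall that ends the channel behind the pocket: x = +47.5 mm, z = 42 mm of the holder. A dish pushed against the wall has its centre at x = +2 mm of the holder.
- dish: Closed clear round culture dish with pale content, the only dish, 91 mm across, 15 mm high, about 20 to 45 g, origin at the centre of its underside. It starts on the deck of the channel, its centre 75 to 100 mm in front of the pocket's centre, its rim touching or partly over the pocket's front edge.
- carrier (a joint): Depth of the grey carrier plate (95 x 94 mm, the pocket's floor) below the deck, in m: 0 is level with the deck, 0.010 is its solid stop, fully home. It starts 2 to 6 mm down, stays where it is left and gives way only to a push of about 6 N straight down. Fully home, the dish's top is 35 mm above the worktop.
- clamp (a joint): Angle of the clamp arm in rad: 0 is closed, level across the pocket with its rubber foot 1 mm over the top of a dish that is fully home; pi/2 is upright; it starts open at 1.75 to 2.1, leaning away from the pocket. The stiff hinge stays where it is left; about 2 N at the arm's end moves it.
- clamp_hinge (a point): Point on the hinge axis of the clamp arm, at x = 0, y = -72 mm, z = 50 mm of the holder; the axis runs along the holder's x, in two dark ears 34 mm apart overall.
- clamp_tip (a point): Centre of the black round grip (18 mm thick, 16 mm long) at the end of the clamp arm, 92 mm from the hinge axis. The arm is a steel bar 16 mm wide and 8 mm thick, its top 54 mm above the worktop when closed; a rubber foot 19 mm across stands on its pocket side 72 mm from the hinge axis.
- timer: Small white kitchen timer, 62 x 62 x 18 mm, origin at the centre of its underside; bystander.
- beaker: Small clear beaker, 57 mm wide, 70 mm high, origin at the centre of its underside; bystander.
- tape_roll: Roll of tape lying flat, 71 mm across, 19 mm high, origin at the centre of its underside; bystander.
Mind the look-alikes: they are no part of the job. What is shaped like the dish but orange or yellow is not meant.

How it is judged:
On the way, in this order (a step that is already met when the one before it is completed fails the run):
1. the dish lies wholly on the carrier plate, off the deck, with the clamp still open (x of dish in the frame of holder above -0.005 m and z of dish in the frame of holder below 0.0292 m and value of joint clamp above 1.2 rad), for 0.1 s.
2. dish and carrier are pressed fully home, within 1.2 mm, with the clamp still open (value of joint carrier above 0.0088 m and z of dish in the frame of holder below 0.0215 m and value of joint clamp above 1.2 rad), for 0.1 s.
3. the clamp arm is down over the dish (value of joint clamp below 0.06 rad), for 0.1 s.
At the end, for the whole second after the job is handed in: The dish lies flat (within 0.03 rad), still and centred within 7 mm in the pocket, the carrier within 1.2 mm of its solid stop and the dish's underside no more than 1.5 mm above its home height, and the clamp arm is down (joint below 0.06 rad) (value of joint clamp below 0.06 rad and value of joint carrier above 0.0088 m and horizontal distance between dish and holder below 0.007 m and z of dish in the frame of holder below 0.0215 m and angle between dish's own z axis and vertical below 0.03 rad and linear speed of dish below 0.01 m/s); the robot touches nothing.
It fails at once if the clamp is swung over before the dish is pressed home (value of joint clamp below 0.8 rad and (value of joint carrier below 0.0085 m or z of dish in the frame of holder above 0.022 m)).
It fails at once if the dish is lifted out of the channel (more than 20 mm above the deck) (z of dish in the frame of holder above 0.05 m).
It fails at once if a bystander is moved more than 20 mm (distance of any of timer, beaker, tape_roll from where it was at the start of the episode above 0.02 m).
It also fails if it takes over 48 s, if anything falls off the work surface, if the arm or the gripper's body presses on something with over 40 N, if the wrist force passes 120 N, or if a joint passes its speed limit or range.

ROBOT

A 7-joint arm with a two-finger parallel gripper is mounted at the origin on a cart in front of the work surface, level with it; the furniture and walls round the work are solid. World frame = base frame: x ahead of the robot, y to its left, z up, the work surface at z = 0. Lengths are in m, angles in rad, forces in N, time in s.
With the tool pointing down it reaches from about 0.4 to 0.85 m from the base axis. Payload 10.4 kg.
Tool frame: the origin (TCP) lies at the very end of the fingers, on their centre line; the grasp point (between the pads) lies manip.hold_point_z behind it (manip.hold_point_z is the distance from the TCP to the grasp point, in m); z points along the fingers, x is the direction in which the jaws open and shut, and the axes are right-handed (so a half turn about z gives the same grasp; the last joint's range is limited). The gripper opens to 85 mm and grips with 20 to 120 N. Pads are 22 mm wide; open, the fingers measure 114 mm over their backs; the gripper's body (76 mm by 85 mm) begins 54 mm behind the grasp point. The pads swing forward as they close: fully open they stand 13 mm farther back than shut.
Start: joints at [-0.797, 0.332, -0.065, 1.46, 0.022, 1.35, -0.088], TCP at [0.447, 0.437, 0.231] pointing down, gripper open.
Joint ranges: [-2.6, 2.6], [-0.5, 2.12], [-1.47, 1.34], [0.16, 2.42], [-1.27, 4.41], [0.06, 2.06], [-2.6, 2.6]. Speed limits (rad/s): [2.22, 2.22, 2.79, 2.79, 3.14, 3.14, 3.14].

INTERFACE

Orientations are given as a unit quaternion [x, y, z, w].
In Python, from workcell import readout, camera, camera_info, manip gives the robot as it stands.
- The arm moves only by the tool play_rows, never from a script. Its argument "rows" is a list of rows, each a list of 3 entries, a list of its own where there are three numbers: the shift along the world's x, y, z in mm, then the turn, a rotation vector about the world's x, y, z in degrees, then the finger opening in mm, from 0 to 85.4. In form: [[[tx, ty, tz], [rx, ry, rz], fingers], ...]. A call has 1 to 12 rows; each row shifts and turns the commanded pose from where the row before left it; what a row does not reach is not made up. A row lasts 1/8 s, in which the tool goes at most 62.5 mm and 10.7 degrees, less where a joint would pass 70% of its speed; a pose out of reach is approached as far as the arm can. A call with a gripper value outside its range is refused whole. The fingers move at their own pace and stop on an object; "force" is the grip in N (left out, the last holds). Time passes only in rows, so rows that do not move let the fingers close. It gives the time, the measured TCP pose, the force and the opening at its end, in the units of the state.
- readout.get_obs(): the state, without advancing time (a new reading comes with each control period).
- camera(name): name is "scene" or "top" or "wrist"; returns the picture (400x640x3 uint8, blue, green, red); there is no depth.
- camera_info(name): a dict with "fx", "fy", "cx", "cy" (pixels), "world_from_camera" (4x4, takes a point from camera to world coordinates). Camera axes: x right, y up, looking along -z (the intrinsics and any distortion apply to the point x, -y, -z); pixel columns grow to the right and rows downward; lengths in m; the calibration is good to about 2 mm. A picture is of the moment at which its call begins: read the wrist's pose just before it. camera_info takes no time and is no camera call; for the wrist camera it gives the pose at the moment of the call.
- manip.hand_in(): hands the job in, once; it reports no verdict.
The state is a dict: "clock": time; "joint_pos": joint angles; "joint_velocities": joint speeds; "tau": joint torques, N m; "position": TCP position; "ee_rot": TCP orientation; "ft_force": force on the tool from outside, world axes, zero at the start; "torque": the same for the moment, N m; "grip_width": opening from 0.0 (shut) to 1.0 (fully open).
Only numpy, scipy, OpenCV 4.12 (cv2) and the standard library are available. Lean on these libraries where they do the work, as an engineer would, in place of code of your own. Each camera call takes 0.05 s, during which the arm holds its last target.

## Working session

There is one attempt and no reset: what is moved stays moved. The work goes in short steps, Python scripts to look and compute and a tool call to move; the robot and the scene stay as the last step left them, time stands still between calls to the robot, and variables do not carry over. Pictures are saved under pics/ and viewed, and the job is handed in when it is done.

Besides the shell and the picture viewer there is one more tool, called after ">>>" in YAML: its name, and indented under it one key for each argument. play_rows: Moves the arm, as the interface text tells. Its arguments: {"type":"object","properties":{"rows":{"type":"array"},"force":{"type":"number"}},"required":["rows"]}

```bash
mkdir -p pics; ls; python3 - <<'E'
from workcell import readout,camera,camera_info,manip
import cv2,numpy as np
print(readout.get_obs()); print(manip.hold_point_z)
for n in ["scene","top","wrist"]:
    i=camera_info(n); print(n,i)
    cv2.imwrite(f"pics/{n}0.png",camera(n))
E
```

```text
pics
{'clock': 0.0, 'joint_pos': array([-0.79659578,  0.33290352, -0.06468198,  1.4609179 ,  0.02161918,
        1.34987224, -0.08850411]), 'joint_velocities': array([ 0.00179117,  0.00013855,  0.0004883 ,  0.00014418, -0.0007058 ,
        0.00102019,  0.00229567]), 'tau': array([-2.02891688e-04, -6.25454736e+01,  4.87334398e-02, -3.91595757e+01,
        1.61581388e-02,  1.00337851e-02, -9.54032629e-06]), 'position': array([0.44671241, 0.43661   , 0.23050729]), 'ee_rot': array([ 9.26045357e-01,  3.77411583e-01, -6.32888390e-04,  3.04968937e-04]), 'ft_force': array([-0.41783507,  1.75777361, -1.00409939]), 'torque': array([0.00777404, 0.03424857, 0.00364094]), 'grip_width': 0.9990699412172573}
0.0187
scene {'fx': 371.7828478259549, 'fy': 371.7828478259549, 'cx': 320.6891296323375, 'cy': 194.55638738574186, 'world_from_camera': array([[ 0.82480857,  0.41741285, -0.38138869,  0.08230452],
       [-0.56522104,  0.59117249, -0.57536098, -0.81314738],
       [-0.01469657,  0.69013158,  0.72353467,  0.93376278],
       [ 0.        ,  0.        ,  0.        ,  1.        ]])}
top {'fx': 456.9
[... 226 characters left out ...]
17507227e-03,  7.87467823e-04,
        -1.64322452e-01],
       [ 1.72659258e-03,  1.84066438e-01,  9.82912288e-01,
         1.64451304e+00],
       [ 0.00000000e+00,  0.00000000e+00,  0.00000000e+00,
         1.00000000e+00]])}
wrist {'fx': 309.3897572424126, 'fy': 309.3897572424126, 'cx': 319.45243704657753, 'cy': 203.33708096315374, 'world_from_camera': array([[ 7.14803454e-01, -6.75706529e-01, -1.80212951e-01,
         4.00779844e-01],
       [ 6.99325271e-01,  6.90502211e-01,  1.84799521e-01,
         4.83853017e-01],
       [-4.32801834e-04, -2.58122807e-01,  9.66112017e-01,
         3.74291376e-01],
       [ 0.00000000e+00,  0.00000000e+00,  0.00000000e+00,
         1.00000000e+00]])}
```

View pics/scene0.png

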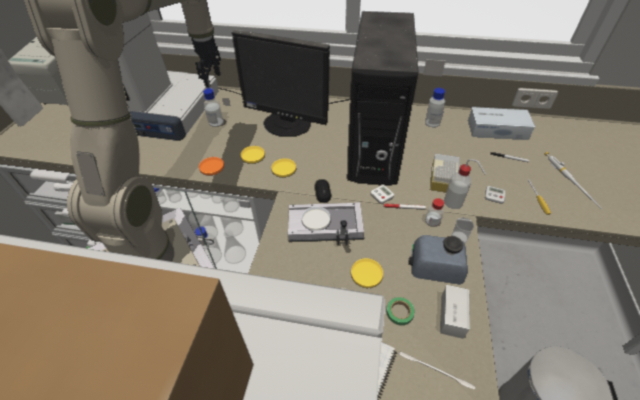

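View pics/top0.png

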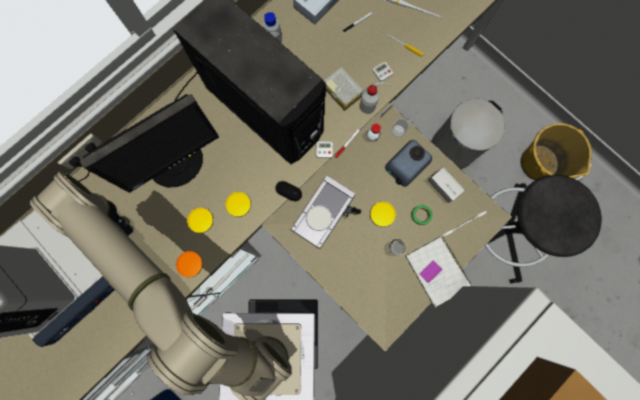

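View pics/wrist0.png

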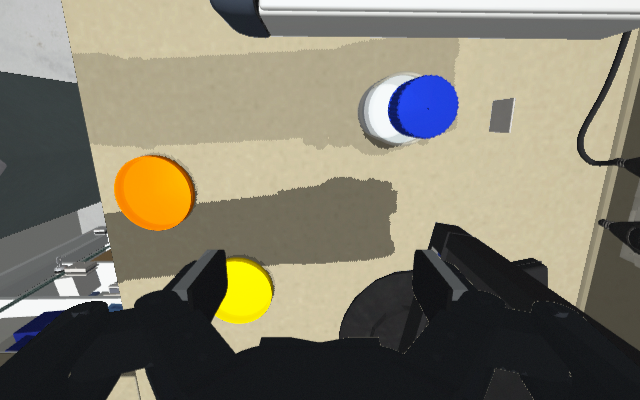

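```bash
cat > h.py <<'E'
import numpy as np,cv2
from workcell import readout,camera,camera_info,manip
def ray(info,u,v,z):
    T=info["world_from_camera"]; d=T[:3,:3]@np.array([(u-info["cx"])/info["fx"],-(v-info["cy"])/info["fy"],-1]); o=T[:3,3]
    return o+d*(z-o[2])/d[2]
def proj(info,p):
    T=info["world_from_camera"]; q=T[:3,:3].T@(np.asarray(p)-T[:3,3]); return np.array([info["cx"]+info["fx"]*q[0]/-q[2], info["cy"]-info["fy"]*q[1]/-q[2]])
def crop(img,x0,y0,x1,y1,s,fn):
    cv2.imwrite(fn,cv2.resize(img[y0:y1,x0:x1],None,fx=s,fy=s,interpolation=cv2.INTER_CUBIC))
E
python3 - <<'E'
from h import *
t=cv2.imread("pics/top0.png"); crop(t,270,160,370,260,6,"pics/topc.png")
s=cv2.imread("pics/scene0.png"); crop(s,275,175,375,250,8,"pics/scc.png")
E
```

```text
(no output)
```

View pics/topc.png

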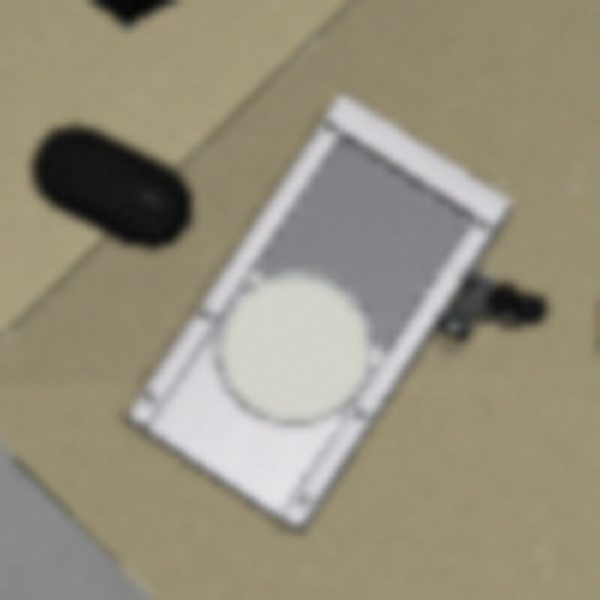

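View pics/scc.png

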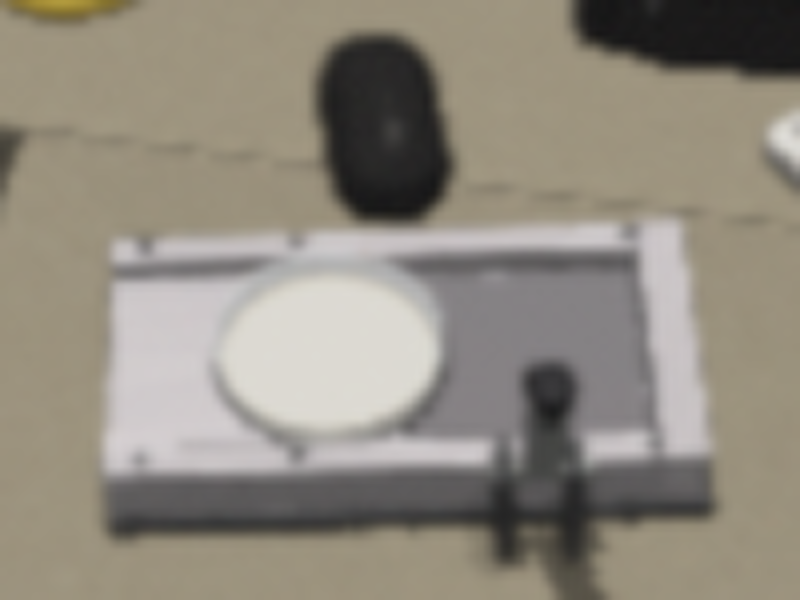

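```bash
python3 - <<'E'
from h import *
from scipy.optimize import least_squares
it,isc=camera_info("top"),camera_info("scene")
f=lambda u,v,s,x0,y0:((u+.5)/s-.5+x0,(v+.5)/s-.5+y0)
P=[(70,62,42),(70,-62,42),(-165,62,40),(-165,-62,40)]
T=[f(*c,6,270,160) for c in [(340,95),(511,203),(131,415),(300,529)]]
S=[f(*c,8,275,175) for c in [(684,220),(713,457),(112,240),(106,472)]]
def w(q,p):
    c,s=np.cos(q[2]),np.sin(q[2]); return np.array([q[0]+c*p[0]/1e3-s*p[1]/1e3,q[1]+s*p[0]/1e3+c*p[1]/1e3,p[2]/1e3])
def res(q,which):
    r=[]
    for p,t,s in zip(P,T,S):
        if 't' in which: r+=list(proj(it,w(q,p))-t)
        if 's' in which: r+=list(proj(isc,w(q,p))-s)
    return np.array(r)
for k in ['t','s','ts']:
    r=least_squares(res,[0.3,-0.2,-0.5],args=(k,)); print(k,r.x,np.round(r.fun,2))
q=r.x
# dish centre from top: content
for n,i,c,z in [("top",it,f(294,346,6,270,160),.043),("scene",isc,f(330,352,8,275,175),.041)]:
    d=ray(i,*c,z)[:2]-q[:2]; c_,s_=np.cos(q[2]),np.sin(q[2]); print(n,ray(i,*c,z),"holder",c_*d[0]+s_*d[1],-s_*d[0]+c_*d[1])
for nme,uv,z in [("beaker",(397,247),.07),("tape",(422,215),.02),("timer",(325,149),.018),("timer2",(383,71),.018),("mouse",(288,191),.03)]:
    print(nme,ray(it,*uv,z))
d=np.hypot(q[0],q[1]);print(d)
E
```

```text
t [ 0.5457625  -0.21774089 -0.57118093] [ 0.12 -0.8   0.8  -0.38 -1.14  0.43  0.23  0.67]
s [ 0.54798957 -0.21832885 -0.5786398 ] [ 0.51 -0.51  0.83  0.1  -0.26 -0.69 -1.07  0.71]
ts [ 0.54696805 -0.21817479 -0.57476314] [ 0.34 -1.14  0.15 -0.46  0.94 -0.62  0.61  0.15 -1.11 -0.05 -0.64 -0.44
  0.18  0.29 -1.32  0.99]
top [ 0.48300259 -0.175963    0.043     ] holder -0.07663541045446234 0.0006553177585870984
scene [ 0.48179301 -0.17999381  0.041     ] holder -0.07545934130054312 -0.003385398868900602
beaker [ 0.37747188 -0.44558106  0.07      ]
tape [ 0.49632428 -0.54750772  0.02      ]
timer [ 0.74097522 -0.19887821  0.018     ]
timer2 [ 1.05128358 -0.4200098   0.018     ]
mouse [ 0.57967114 -0.06551468  0.03      ]
0.588875446375763
```

Candidates: the pale dish in the holder at top (319,218), yellow dishes at (383,214), (238,204) and (200,220), and an orange one at (189,264). The pale one is the target, and the crop confirms it. I'll move to a hover in front of the channel.

>>> play_rows:
  rows:
    - [[-2, -20, 0], [0, 0, 1], 0]
    - [[-2, -50, 0], [0, 0, 1], 0]
    - [[-2, -50, 0], [0, 0, 1], 0]
    - [[-2, -50, 0], [0, 0, 1], 0]
    - [[-2, -50, 0], [0, 0, 1], 0]
    - [[-2, -50, 0], [0, 0, 1], 0]
    - [[-2, -50, 0], [0, 0, 1], 0]
    - [[-2, -50, 0], [0, 0, 1], 0]
    - [[-2, -50, 0], [0, 0, 1], 0]
    - [[-2, -50, 0], [0, 0, 1], 0]
    - [[-2, -50, 0], [0, 0, 1], 0]
    - [[-2, -40, 0], [0, 0, 1.7], 0]
  force: 60

```text
clock: 1.65
position: [0.4224, -0.1251, 0.2314]
ee_rot: [0.879, 0.477, 0.0, -0.0]
ft_force: [0.8, 0.3, -0.2]
grip_width: -0.001
```

>>> play_rows:
  rows:
    - [[0, -13, -10], [0, 0, 0], 0]
    - [[0, 0, -20], [0, 0, 0], 0]
    - [[0, 0, 0], [0, 0, 0], 0]

```text
clock: 2.02
position: [0.4221, -0.1353, 0.1999]
ee_rot: [0.879, 0.478, -0.001, -0.001]
ft_force: [-0.2, -0.2, 0.5]
grip_width: 0.0
```

```bash
python3 - <<'E'
from h import *
o=readout.get_obs(); print(o)
i=camera_info("wrist"); np.save("i1.npy",i,allow_pickle=True); cv2.imwrite("pics/w1.png",camera("wrist"))
q=[.547,-.218,-.575]
print(i["world_from_camera"])
E
```

```text
{'clock': 2.025, 'joint_pos': array([-0.24590033, -0.0754607 ,  0.43779694,  1.97575062,  0.03399277,
        1.23742425,  1.17567676]), 'joint_velocities': array([-0.00356597, -0.01782293, -0.00499763, -0.03839227,  0.00414954,
        0.02432678, -0.00047291]), 'tau': array([ 4.48109116e-01, -2.72841525e+01, -9.20645781e-01, -3.70120776e+01,
       -1.09286493e-02, -4.61812913e-01,  8.33513355e-02]), 'position': array([ 0.4220665 , -0.13527483,  0.19990031]), 'ee_rot': array([ 0.87851524,  0.47771191, -0.00122048, -0.00090491]), 'ft_force': array([-0.24417422, -0.20385181,  0.46624854]), 'torque': array([0.01235985, 0.02612803, 0.07959221]), 'grip_width': 5.239796166541793e-05}
[[ 5.43188639e-01 -8.11795812e-01 -2.14321399e-01  3.67285988e-01]
 [ 8.39610549e-01  5.25048645e-01  1.39205049e-01 -9.94297273e-02]
 [-4.76915919e-04 -2.55561109e-01  9.66792787e-01  3.43763004e-01]
 [ 0.00000000e+00  0.00000000e+00  0.00000000e+00  1.00000000e+00]]
```

View pics/w1.png

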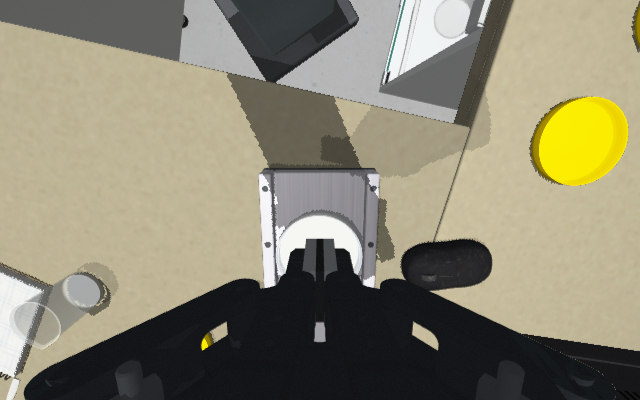

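```bash
python3 - <<'E'
from h import *
im=cv2.imread("pics/w1.png"); crop(im,240,155,400,275,5,"pics/w1c.png")
E
```

```text
(no output)
```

View pics/w1c.png

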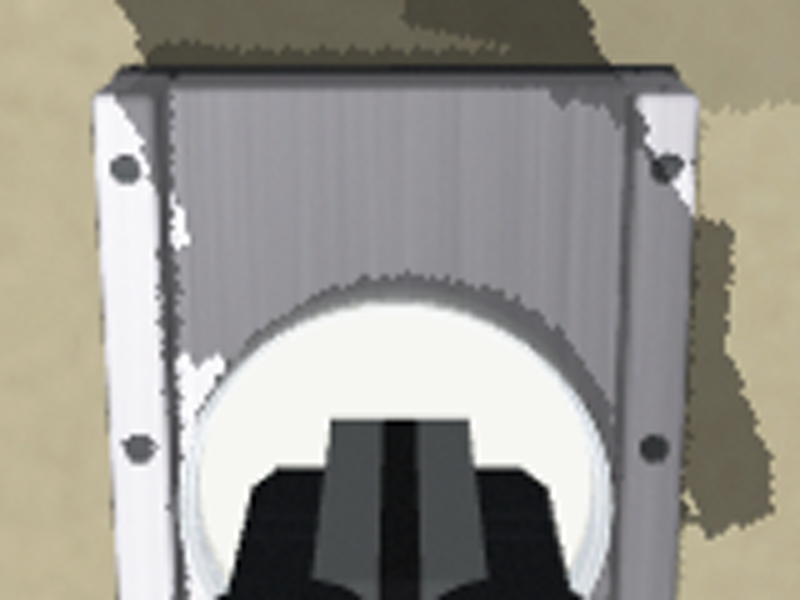

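```bash
python3 - <<'E'
from h import *
i=np.load("i1.npy",allow_pickle=True).item()
f=lambda u,v,s=5,x0=240,y0=155:((u+.5)/s-.5+x0,(v+.5)/s-.5+y0)
q=[.547,-.2182,-.575]
def hol(p):
    d=p[:2]-np.array(q[:2]); c,s=np.cos(q[2]),np.sin(q[2]); return np.round(1e3*np.array([c*d[0]+s*d[1],-s*d[0]+c*d[1]]),1)
for n,uv,z in [("FL",(94,93),.04),("FR",(698,95),.04),("L2",(117,590),.04),("R2",(677,590),.04),("deckfront",(400,88),.03),("dishfront",(400,299),.0435),("dishfront_b",(400,280),.03),("dL",(181,520),.043),("dR",(612,520),.043),("tip",(400,420),.2)]:
    p=ray(i,*f(*uv),z); print(n,np.round(p,4),hol(p))
print("tcp",hol(np.array([.4221,-.1353])))
E
```

```text
FL [ 0.3759 -0.1772  0.04  ] [-165.9  -58.6]
FR [ 0.4412 -0.0769  0.04  ] [-165.6   61. ]
L2 [ 0.4665 -0.2363  0.04  ] [-57.7 -59. ]
R2 [ 0.5321 -0.1348  0.04  ] [-57.8  61.9]
deckfront [ 0.4093 -0.1266  0.03  ] [-165.4    2. ]
dishfront [ 0.4437 -0.1488  0.0435] [-124.4    2. ]
dishfront_b [ 0.4436 -0.1488  0.03  ] [-124.5    2. ]
dL [ 0.4596 -0.2142  0.043 ] [-75.5 -44.2]
dR [ 0.509  -0.1378  0.043 ] [-75.6  46.8]
tip [ 0.4144 -0.1299  0.2   ] [-159.3    2. ]
tcp [-149.9    1.6]
```

>>> play_rows:
  rows:
    - [[0, 0, -40], [0, 0, 0], 0]
    - [[0, 0, -45], [0, 0, 0], 0]
    - [[0, 0, -45], [0, 0, 0], 0]
    - [[0, 0, -22], [0, 0, 0], 0]
    - [[0, 0, -8], [0, 0, 0], 0]
    - [[0, 0, -5], [0, 0, 0], 0]
    - [[0, 0, 0], [0, 0, 0], 0]

```text
clock: 2.95
position: [0.4236, -0.136, 0.037]
ee_rot: [0.879, 0.478, 0.001, 0.0]
ft_force: [-0.7, 0.3, 0.1]
grip_width: 0.004
```

>>> play_rows:
  rows:
    - [[5.04, -3.26, -1], [0, 0, 0], 0]
    - [[5.04, -3.26, 0], [0, 0, 0], 0]
    - [[5.04, -3.26, 0], [0, 0, 0], 0]
    - [[5.04, -3.26, 0], [0, 0, 0], 0]
    - [[5.04, -3.26, 0], [0, 0, 0], 0]
    - [[5.04, -3.26, 0], [0, 0, 0], 0]
    - [[5.04, -3.26, 0], [0, 0, 0], 0]
    - [[5.04, -3.26, 0], [0, 0, 0], 0]
    - [[0, 0, 0], [0, 0, 0], 0]

```text
clock: 4.08
position: [0.4636, -0.1625, 0.0353]
ee_rot: [0.879, 0.477, 0.0, 0.0]
ft_force: [0.1, 0.1, 0.3]
grip_width: -0.003
```

```bash
python3 - <<'E'
from h import *
o=readout.get_obs(); print(o["position"],o["ft_force"])
cv2.imwrite("pics/w2.png",camera("wrist")); s=camera("scene");crop(s,275,175,375,250,8,"pics/s2.png")
E
```

```text
[ 0.46362088 -0.16246738  0.03532445] [0.05948255 0.10428797 0.27051705]
```

View pics/w2.png

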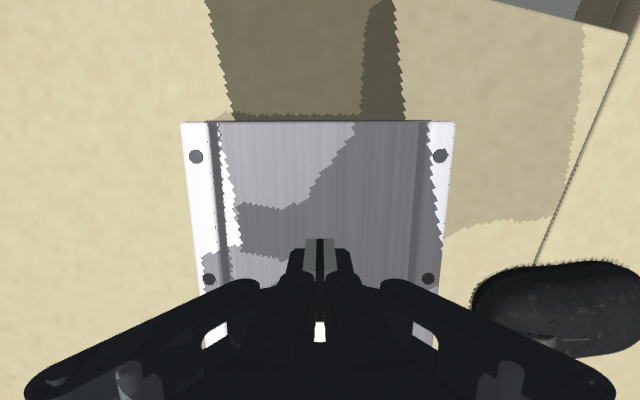

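View pics/s2.png

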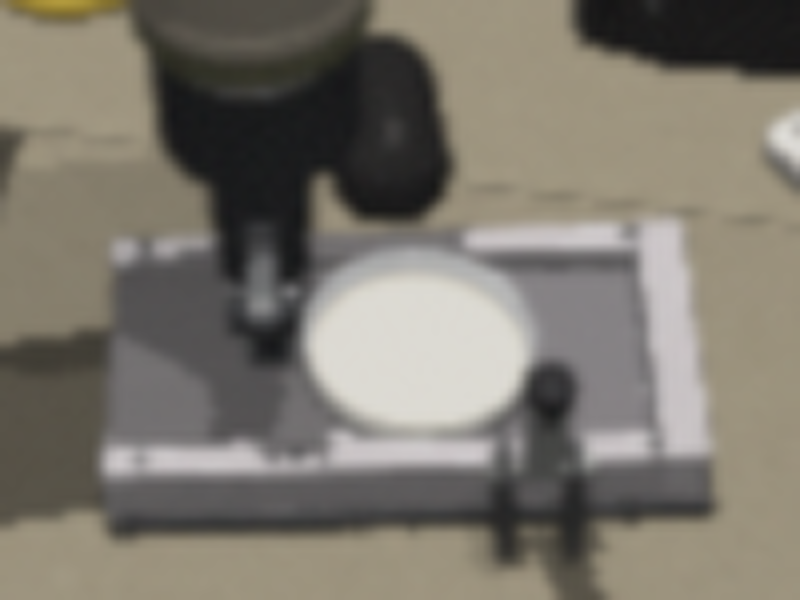

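The dish has moved along the channel to about x = -44 mm and is level between the rails. I'll keep going toward the wall.

>>> play_rows:
  rows:
    - [[5.04, -3.26, 0], [0, 0, 0], 0]
    - [[5.04, -3.26, 0], [0, 0, 0], 0]
    - [[5.04, -3.26, 0], [0, 0, 0], 0]
    - [[5.04, -3.26, 0], [0, 0, 0], 0]
    - [[5.04, -3.26, 0], [0, 0, 0], 0]
    - [[4.2, -2.72, 0], [0, 0, 0], 0]
    - [[2.52, -1.63, 0], [0, 0, 0], 0]
    - [[0, 0, 0], [0, 0, 0], 0]

```text
clock: 5.18
position: [0.4953, -0.183, 0.0353]
ee_rot: [0.879, 0.477, 0.0, 0.0]
ft_force: [-0.6, -0.1, 1.5]
grip_width: 0.002
```

>>> play_rows:
  rows:
    - [[2.52, -1.63, 0], [0, 0, 0], 0]
    - [[1.68, -1.09, 0], [0, 0, 0], 0]
    - [[0, 0, 0], [0, 0, 0], 0]

```text
clock: 5.55
position: [0.4995, -0.1856, 0.0354]
ee_rot: [0.879, 0.478, 0.0, 0.0]
ft_force: [0.1, 0.6, -0.3]
grip_width: -0.0
```

```bash
python3 - <<'E'
from h import *
o=readout.get_obs(); print(o["position"],o["ft_force"])
s=camera("scene");crop(s,275,175,375,250,8,"pics/s3.png");t=camera("top");crop(t,270,160,370,260,6,"pics/t3.png")
E
```

```text
[ 0.49951355 -0.18562856  0.03536649] [ 0.1395795   0.5607628  -0.31511333]
```

View pics/s3.png

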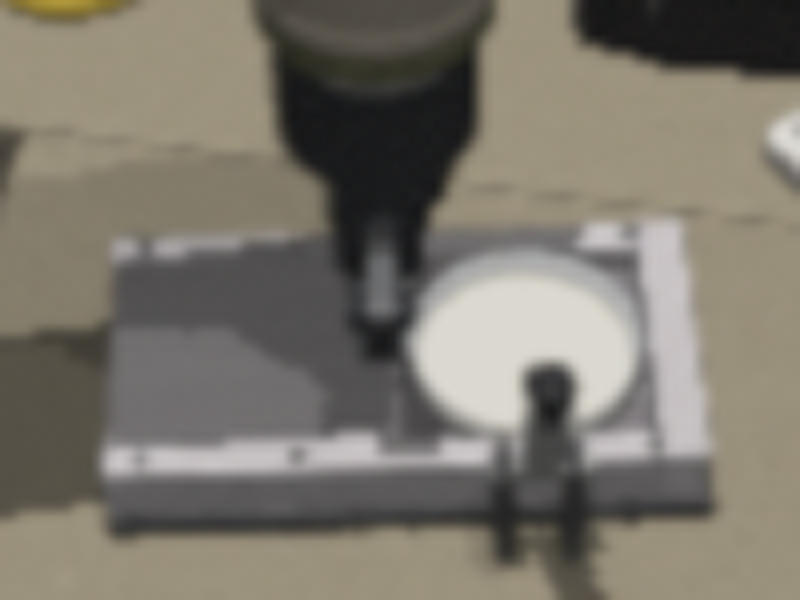

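View pics/t3.png

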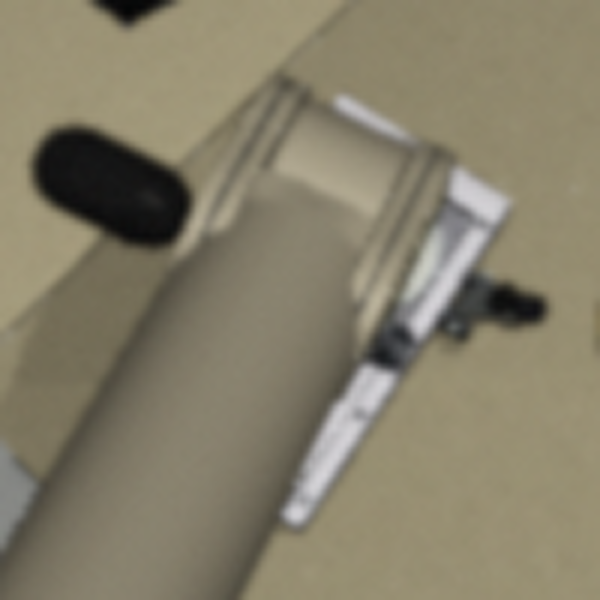

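>>> play_rows:
  rows:
    - [[1.68, -1.09, 0], [0, 0, 0], 0]
    - [[1.26, -0.82, 0], [0, 0, 0], 0]
    - [[0, 0, 0], [0, 0, 0], 0]

```text
clock: 6.02
position: [0.502, -0.1872, 0.0352]
ee_rot: [0.879, 0.478, -0.0, -0.0]
ft_force: [-2.1, 1.9, 1.8]
grip_width: 0.001
```

>>> play_rows:
  rows:
    - [[0.84, -0.54, 0], [0, 0, 0], 0]
    - [[0.42, -0.27, 0], [0, 0, 0], 0]
    - [[0, 0, 0], [0, 0, 0], 0]

```text
clock: 6.4
position: [0.5022, -0.1874, 0.0349]
ee_rot: [0.879, 0.478, -0.001, -0.002]
ft_force: [-7.1, 4.0, 4.4]
grip_width: -0.0
```

>>> play_rows:
  rows:
    - [[-4.2, 2.72, 0], [0, 0, 0], 0]
    - [[-5.04, 3.26, 0], [0, 0, 0], 0]
    - [[0, 0, 20], [0, 0, 0], 0]
    - [[0, 0, 30], [0, 0, 0], 0]
    - [[0, 0, 0], [0, 0, 0], 0]

```text
clock: 7.02
position: [0.4958, -0.1827, 0.0875]
ee_rot: [0.879, 0.477, 0.002, 0.001]
ft_force: [1.0, -0.0, 0.3]
grip_width: 0.002
```

```bash
python3 - <<'E'
from h import *
o=readout.get_obs(); print(o["position"],o["ft_force"])
s=camera("scene");crop(s,275,175,375,250,8,"pics/s4.png")
E
```

```text
[ 0.49580024 -0.1827136   0.0874688 ] [ 0.97587823 -0.02499749  0.25369518]
```

View pics/s4.png

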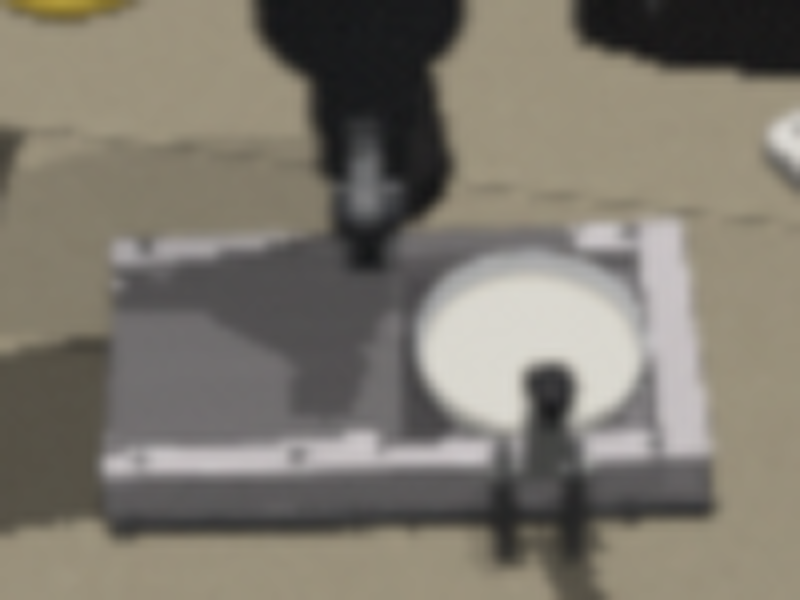

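>>> play_rows:
  rows:
    - [[22, -14, 0], [0, 0, 0], 0]
    - [[22, -15, 0], [0, 0, 0], 0]
    - [[8.7, -6, -10], [0, 0, 0], 0]
    - [[0, 0, -15], [0, 0, 0], 0]
    - [[0, 0, 0], [0, 0, 0], 0]

```text
clock: 7.7
position: [0.5451, -0.2163, 0.0581]
ee_rot: [0.879, 0.478, -0.001, -0.001]
ft_force: [-0.8, -0.2, 0.0]
grip_width: 0.003
```

>>> play_rows:
  rows:
    - [[3, -1, -4], [0, 0, 0], 0]
    - [[0, 0, -4], [0, 0, 0], 0]
    - [[0, 0, -3], [0, 0, 0], 0]
    - [[0, 0, -2], [0, 0, 0], 0]
    - [[0, 0, -2], [0, 0, 0], 0]
    - [[0, 0, -2], [0, 0, 0], 0]
    - [[0, 0, 0], [0, 0, 0], 0]

```text
clock: 8.57
position: [0.55, -0.2182, 0.0432]
ee_rot: [0.879, 0.478, -0.0, -0.0]
ft_force: [0.1, 0.6, 0.2]
grip_width: 0.002
```

>>> play_rows:
  rows:
    - [[0, 0, -1.5], [0, 0, 0], 0]
    - [[0, 0, -1.5], [0, 0, 0], 0]
    - [[0, 0, 0], [0, 0, 0], 0]

```text
clock: 8.95
position: [0.5502, -0.2183, 0.0404]
ee_rot: [0.879, 0.478, 0.0, 0.0]
ft_force: [-1.0, 0.0, 2.1]
grip_width: 0.0
```

>>> play_rows:
  rows:
    - [[0, 0, -1], [0, 0, 0], 0]
    - [[0, 0, -1], [0, 0, 0], 0]
    - [[0, 0, 0], [0, 0, 0], 0]

```text
clock: 9.32
position: [0.5502, -0.2183, 0.0383]
ee_rot: [0.879, 0.478, 0.0, 0.0]
ft_force: [-0.0, 0.2, 2.6]
grip_width: -0.0
```

>>> play_rows:
  rows:
    - [[0, 0, -1], [0, 0, 0], 0]
    - [[0, 0, -1], [0, 0, 0], 0]
    - [[0, 0, 0], [0, 0, 0], 0]

```text
clock: 9.7
position: [0.5501, -0.2183, 0.0362]
ee_rot: [0.879, 0.478, 0.0, 0.0]
ft_force: [0.4, -1.2, 2.7]
grip_width: 0.001
```

>>> play_rows:
  rows:
    - [[0, 0, -1], [0, 0, 0], 0]
    - [[0, 0, 0], [0, 0, 0], 0]

```text
clock: 9.95
position: [0.5502, -0.2183, 0.0353]
ee_rot: [0.879, 0.478, 0.0, 0.0]
ft_force: [1.2, -0.2, 2.3]
grip_width: -0.002
```

>>> play_rows:
  rows:
    - [[0, 0, -1], [0, 0, 0], 0]
    - [[0, 0, 0], [0, 0, 0], 0]

```text
clock: 10.2
position: [0.5502, -0.2184, 0.0352]
ee_rot: [0.879, 0.477, 0.0, -0.0]
ft_force: [-2.7, -0.2, 12.8]
grip_width: -0.004
```

>>> play_rows:
  rows:
    - [[0, 0, -1], [0, 0, 0], 0]
    - [[0, 0, -0.5], [0, 0, 0], 0]
    - [[0, 0, 0], [0, 0, 0], 0]

```text
clock: 10.58
position: [0.5503, -0.2184, 0.035]
ee_rot: [0.879, 0.477, 0.001, -0.0]
ft_force: [-9.5, 3.8, 28.3]
grip_width: 0.002
```

```bash
python3 - <<'E'
from h import *
o=readout.get_obs(); print(o["position"],o["ft_force"])
s=camera("scene");crop(s,275,175,375,250,8,"pics/s5.png")
E
```

```text
[ 0.55026503 -0.21840155  0.03502721] [-9.49490827  3.75995308 28.29358021]
```

View pics/s5.png

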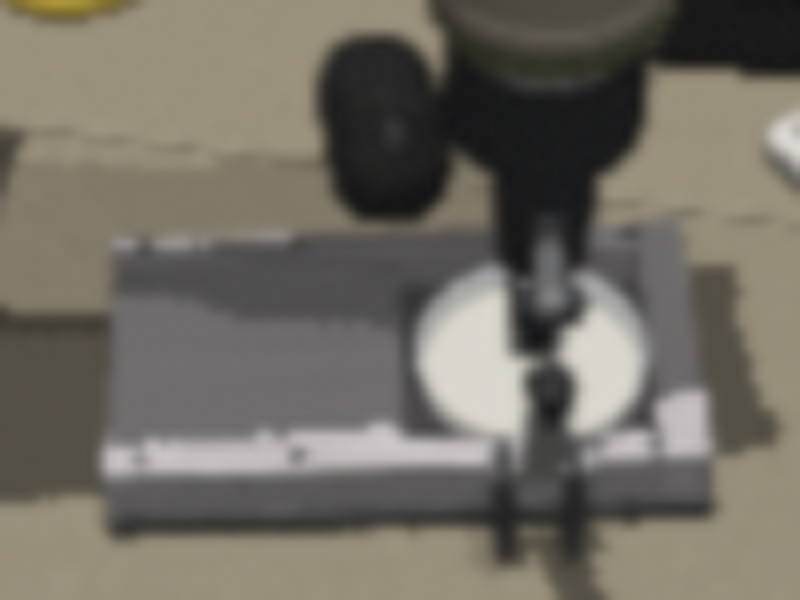

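>>> play_rows:
  rows:
    - [[0, 0, 5], [0, 0, 0], 0]
    - [[0, 0, 25], [0, 0, 0], 0]
    - [[0, 0, 45], [0, 0, 0], 0]
    - [[0, 0, 45], [0, 0, 0], 0]
    - [[0, 0, 32], [0, 0, 0], 0]
    - [[0, 0, 0], [0, 0, 0], 0]

```text
clock: 11.38
position: [0.551, -0.2186, 0.1869]
ee_rot: [0.879, 0.478, 0.001, 0.001]
ft_force: [0.8, -0.6, -1.0]
grip_width: 0.001
```

```bash
cat >> h.py <<'E'
Q=np.array([.5477,-.2171,-.575])
def h2w(p):
    c,s=np.cos(Q[2]),np.sin(Q[2]); p=np.asarray(p)/1e3; return np.array([Q[0]+c*p[0]-s*p[1],Q[1]+s*p[0]+c*p[1],p[2]])
def w2h(p):
    c,s=np.cos(Q[2]),np.sin(Q[2]); d=p[0]-Q[0],p[1]-Q[1]; return np.round(1e3*np.array([c*d[0]+s*d[1],-s*d[0]+c*d[1],p[2]]),1)
E
python3 - <<'E'
from h import *
o=readout.get_obs(); print(w2h(o["position"]),o["ft_force"])
i=camera_info("scene")
for th in np.arange(1.6,2.2,.1):
    p=proj(i,h2w([0,-72+92*np.cos(th),50+92*np.sin(th)])); print(round(th,2),(p-[275,175]+.5)*8-.5)
s=camera("scene");crop(s,275,175,375,250,8,"pics/s6.png");t=camera("top");crop(t,270,160,370,260,6,"pics/t6.png")
i=camera_info("top")
for th in np.arange(1.6,2.2,.1):
    p=proj(i,h2w([0,-72+92*np.cos(th),50+92*np.sin(th)])); print(round(th,2),(p-[270,160]+.5)*6-.5)
E
```

```text
[  3.6   0.5 186.9] [ 0.77180676 -0.55678951 -0.99403798]
1.6 [541.81050417 313.6207317 ]
1.7 [543.48707022 334.95450561]
1.8 [545.0856861  357.95511438]
1.9 [546.58554352 382.36426289]
2.0 [547.96676714 407.89610721]
2.1 [549.21084744 434.24185094]
2.2 [550.30105667 461.07523528]
1.6 [482.4390463  279.09521779]
1.7 [496.269945   288.23806959]
1.8 [509.78441937 297.52569234]
1.9 [522.8240149  306.84868537]
2.0 [535.2373662  316.09764325]
2.1 [546.88265635 325.16498676]
2.2 [557.62981322 333.94671607]
```

View pics/s6.png

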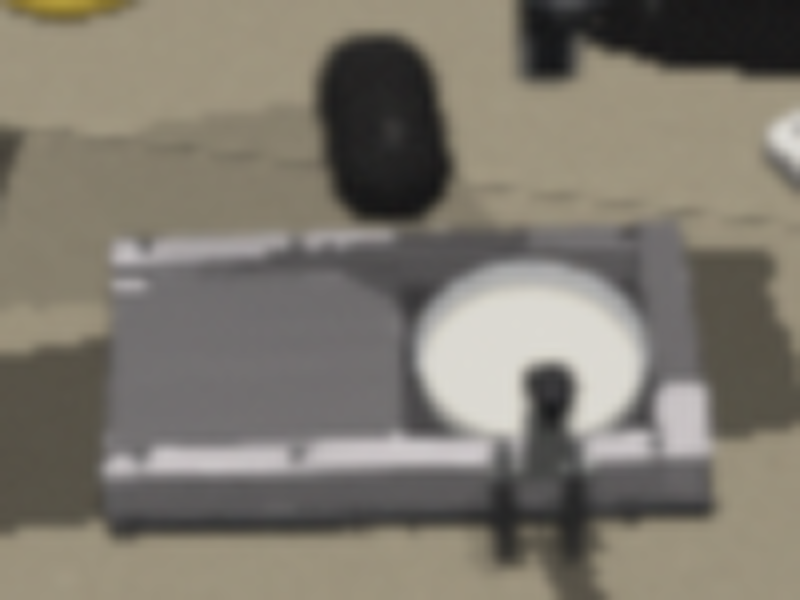

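>>> play_rows:
  rows:
    - [[-9.1, -13.4, 0], [0, 0, -10], 0]
    - [[-9.1, -13.4, 0], [0, 0, -10], 0]
    - [[-9.1, -13.4, 0], [0, 0, -10], 0]
    - [[-9.1, -13.4, 0], [0, 0, -10], 0]
    - [[-9.1, -13.4, 0], [0, 0, -10], 0]
    - [[-9.1, -13.4, 0], [0, 0, -10], 0]
    - [[-9.1, -13.4, 0], [0, 0, -10], 0]
    - [[-9.1, -13.4, 0], [0, 0, -10], 0]
    - [[-9.1, -13.4, 0], [0, 0, -10], 0]
    - [[0, 0, 0], [0, 0, 0], 0]

```text
clock: 12.72
position: [0.4668, -0.3394, 0.1835]
ee_rot: [0.959, -0.284, -0.001, 0.0]
ft_force: [0.4, 0.5, -0.6]
grip_width: -0.003
```

```bash
python3 - <<'E'
from h import *
o=readout.get_obs(); print(w2h(o["position"]),o["ee_rot"],o["ft_force"],o["joint_pos"])
cv2.imwrite("pics/w7.png",camera("wrist"))
s=camera("scene");crop(s,275,150,375,250,6,"pics/s7.png")
E
```

```text
[  -1.4 -146.7  183.5] [ 9.58772708e-01 -2.84171381e-01 -1.20310217e-03  2.68909428e-04] [ 0.44481348  0.50038187 -0.55707849] [-0.12742602  0.32846099  0.82766208  1.69094393 -0.25271915  1.23624665
  0.18161242]
```

View pics/w7.png

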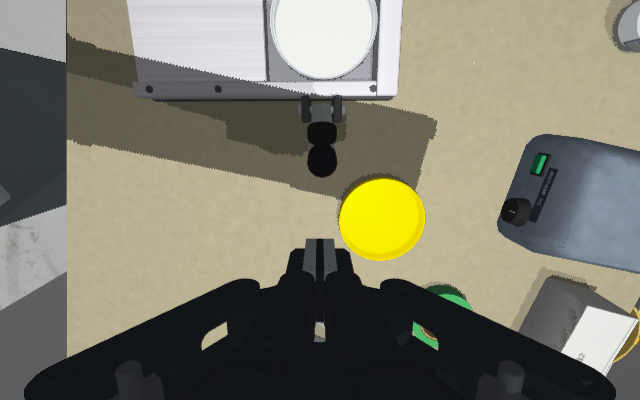

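View pics/s7.png

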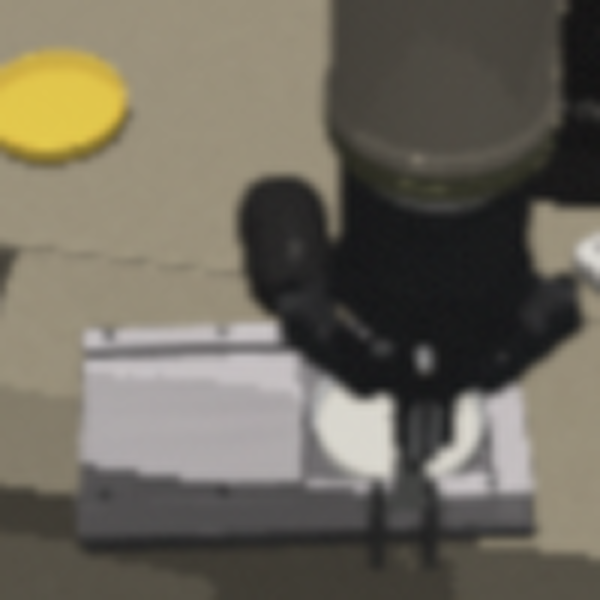

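>>> play_rows:
  rows:
    - [[1, 0, -30], [0, 0, 0], 0]
    - [[0, 0, -31], [0, 0, 0], 0]
    - [[4.4, 6.7, 0], [0, 0, 0], 0]
    - [[4.4, 6.7, 0], [0, 0, 0], 0]
    - [[4.4, 6.7, 0], [0, 0, 0], 0]
    - [[4.4, 6.7, 0], [0, 0, 0], 0]
    - [[4.4, 6.7, 0], [0, 0, 0], 0]
    - [[0, 0, 0], [0, 0, 0], 0]

```text
clock: 13.82
position: [0.4918, -0.3044, 0.1238]
ee_rot: [0.959, -0.283, 0.0, -0.0]
ft_force: [-0.3, 0.4, 0.6]
grip_width: -0.001
```

```bash
python3 - <<'E'
from h import *
o=readout.get_obs(); print(w2h(o["position"]),o["ee_rot"],o["ft_force"])
cv2.imwrite("pics/w8.png",camera("wrist"))
E
```

```text
[   0.6 -103.6  123.8] [ 9.59146767e-01 -2.82908765e-01  1.25988758e-04 -3.06384006e-04] [-0.28439145  0.38060717  0.57874748]
```

View pics/w8.png

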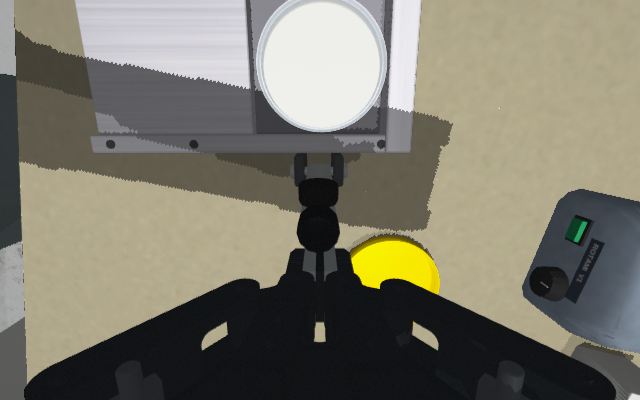

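>>> play_rows:
  rows:
    - [[4.4, 6.7, 0], [0, 0, 0], 0]
    - [[4.4, 6.7, 0], [0, 0, 0], 0]
    - [[5.4, 8.4, 0], [0, 0, 0], 0]
    - [[5.4, 8.4, 0], [0, 0, 0], 0]
    - [[5.7, 8.8, -3], [0, 0, 0], 0]
    - [[5.7, 8.8, -5], [0, 0, 0], 0]
    - [[0, 0, 0], [0, 0, 0], 0]

```text
clock: 14.75
position: [0.5228, -0.2561, 0.1152]
ee_rot: [0.959, -0.283, -0.0, -0.0]
ft_force: [0.1, -0.0, -0.8]
grip_width: 0.0
```

```bash
python3 - <<'E'
from h import *
o=readout.get_obs(); print(w2h(o["position"]),o["ee_rot"],o["ft_force"])
cv2.imwrite("pics/w9.png",camera("wrist"))
s=camera("scene");crop(s,275,150,375,250,6,"pics/s9.png")
E
```

```text
[  0.3 -46.3 115.2] [ 9.59202212e-01 -2.82720665e-01 -2.79586913e-04 -2.54670292e-04] [ 0.10917312 -0.04584641 -0.83475448]
```

View pics/w9.png

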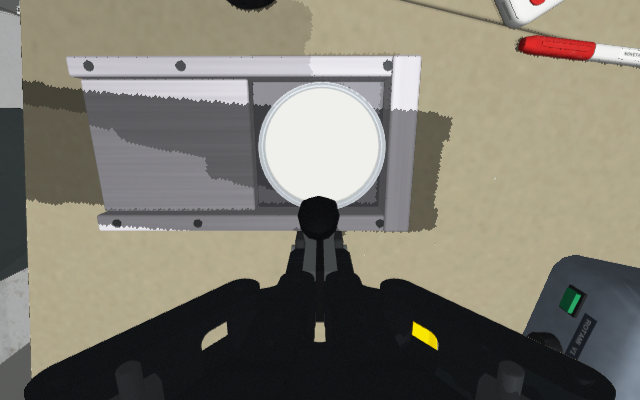

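View pics/s9.png

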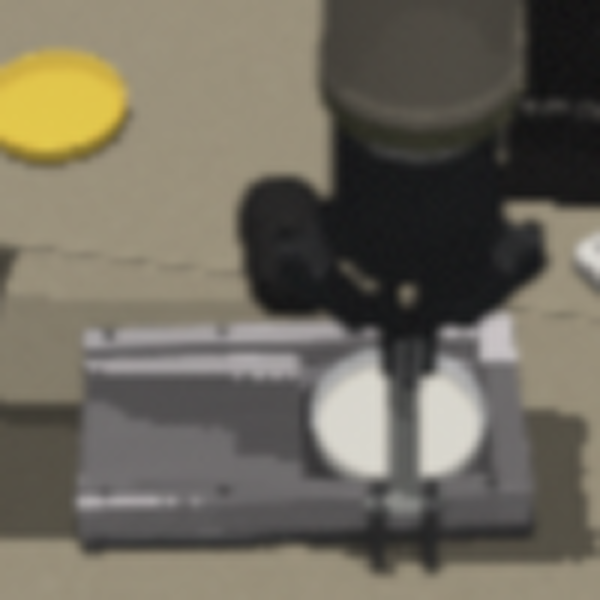

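>>> play_rows:
  rows:
    - [[3.4, 5.3, -4], [0, 0, 0], 0]
    - [[3.4, 5.3, -4.6], [0, 0, 0], 0]
    - [[2.8, 4.3, -5.3], [0, 0, 0], 0]
    - [[2.8, 4.3, -5.7], [0, 0, 0], 0]
    - [[2.2, 3.3, -6.2], [0, 0, 0], 0]
    - [[2.2, 3.3, -6.5], [0, 0, 0], 0]
    - [[1.4, 2.2, -7], [0, 0, 0], 0]
    - [[1.4, 2.2, -7], [0, 0, 0], 0]
    - [[0, 0, 0], [0, 0, 0], 0]

```text
clock: 15.98
position: [0.5413, -0.2271, 0.0687]
ee_rot: [0.959, -0.284, -0.001, 0.0]
ft_force: [-0.2, 0.1, 0.8]
grip_width: 0.001
```

>>> play_rows:
  rows:
    - [[0.8, 1.3, -4], [0, 0, 0], 0]
    - [[0.4, 0.6, -4], [0, 0, 0], 0]
    - [[0, 0, -3], [0, 0, 0], 0]
    - [[0, 0, -2], [0, 0, 0], 0]
    - [[0, 0, 0], [0, 0, 0], 0]

```text
clock: 16.6
position: [0.5429, -0.2253, 0.0564]
ee_rot: [0.959, -0.284, -0.0, -0.0]
ft_force: [0.1, -0.1, -0.1]
grip_width: 0.004
```

```bash
python3 - <<'E'
from h import *
o=readout.get_obs(); print(w2h(o["position"]),o["ee_rot"],o["ft_force"])
cv2.imwrite("pics/w10.png",camera("wrist"))
s=camera("scene");crop(s,275,150,375,250,6,"pics/s10.png")
E
```

```text
[ 0.5 -9.5 56.4] [ 9.58958444e-01 -2.83546632e-01 -8.94226859e-05 -4.75145231e-05] [ 0.07286457 -0.14675715 -0.08973723]
```

View pics/w10.png

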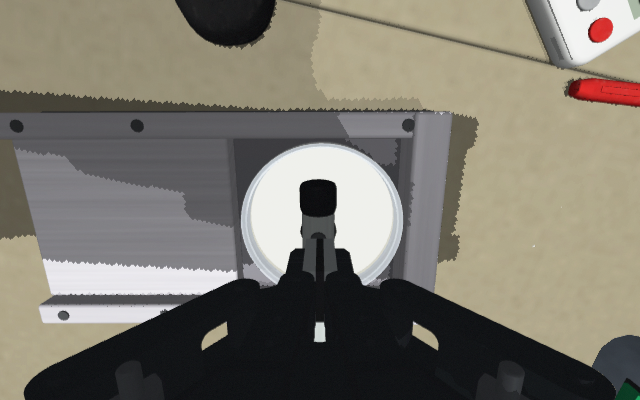

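View pics/s10.png

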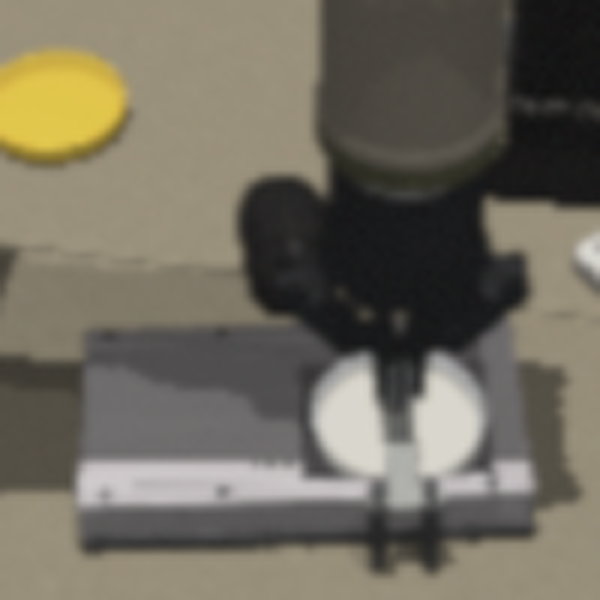

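>>> play_rows:
  rows:
    - [[0, 0, -1.5], [0, 0, 0], 0]
    - [[0, 0, -1], [0, 0, 0], 0]
    - [[0, 0, 0], [0, 0, 0], 0]

```text
clock: 17.08
position: [0.5431, -0.2253, 0.0542]
ee_rot: [0.959, -0.284, 0.0, -0.0]
ft_force: [-1.3, 1.7, 2.5]
grip_width: -0.002
```

>>> play_rows:
  rows:
    - [[0, 0, -1], [0, 0, 0], 0]
    - [[0, 0, 0], [0, 0, 0], 0]

```text
clock: 17.32
position: [0.5431, -0.2254, 0.054]
ee_rot: [0.959, -0.284, 0.0, -0.0]
ft_force: [-4.8, 2.9, 13.7]
grip_width: -0.003
```

>>> play_rows:
  rows:
    - [[0, 0, 5], [0, 0, 0], 0]
    - [[0, 0, 30], [0, 0, 0], 0]
    - [[0, 0, 45], [0, 0, 0], 0]
    - [[-16, -25, 40], [0, 0, 0], 0]
    - [[-22, -34, 0], [0, 0, 0], 0]
    - [[-22, -34, 0], [0, 0, 0], 0]
    - [[0, 0, 0], [0, 0, 0], 0]

```text
clock: 18.2
position: [0.4804, -0.3219, 0.1734]
ee_rot: [0.958, -0.286, 0.0, 0.001]
ft_force: [0.5, 0.3, 0.4]
grip_width: 0.0
```

```bash
python3 - <<'E'
from h import *
o=readout.get_obs(); print(w2h(o["position"]),o["ft_force"],o["clock"])
i=camera_info("wrist"); np.save("i11.npy",i,allow_pickle=True)
cv2.imwrite("pics/w11.png",camera("wrist"))
t=camera("top");cv2.imwrite("pics/t11.png",t)
s=camera("scene");crop(s,275,175,375,250,8,"pics/s11.png")
for th in (0,.06): 
    for p in [(8,-72+84*np.cos(th),50+84*np.sin(th)),(0,20,50)]: print(th,proj(i,h2w(p)))
E
```

```text
[   0.5 -124.5  173.4] [0.53187867 0.30644619 0.36521866] 18.2
0 [328.83155241  25.48036486]
0 [318.43233048  13.92787345]
0.06 [329.03044669  23.73145019]
0.06 [318.43233048  13.92787345]
```

View pics/w11.png

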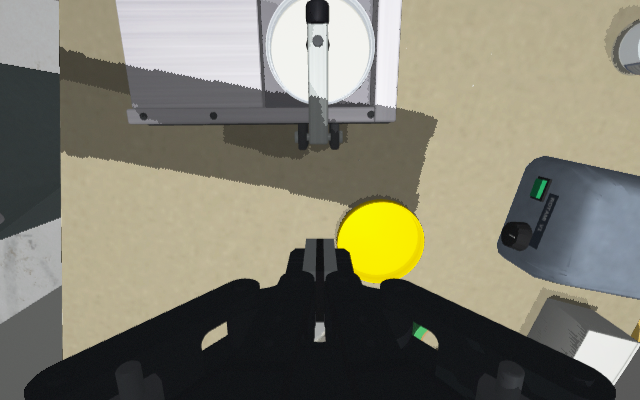

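View pics/s11.png

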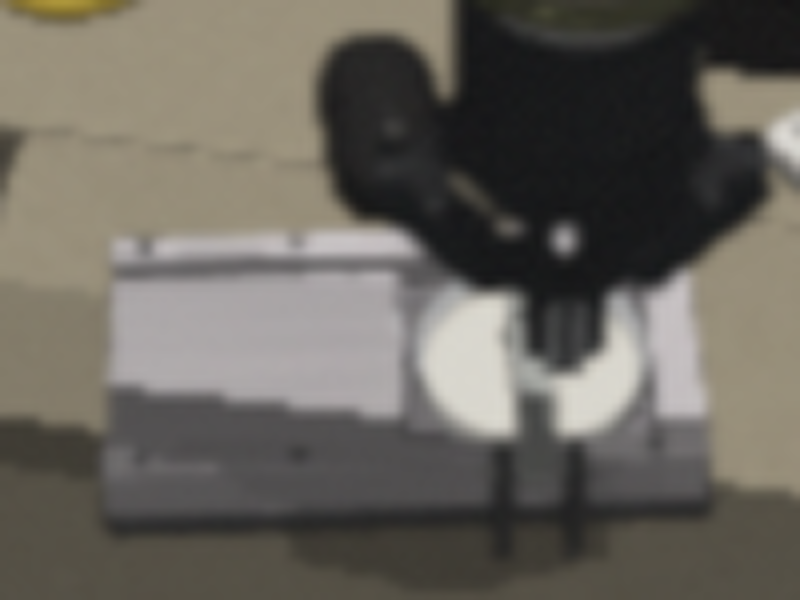

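View pics/t11.png

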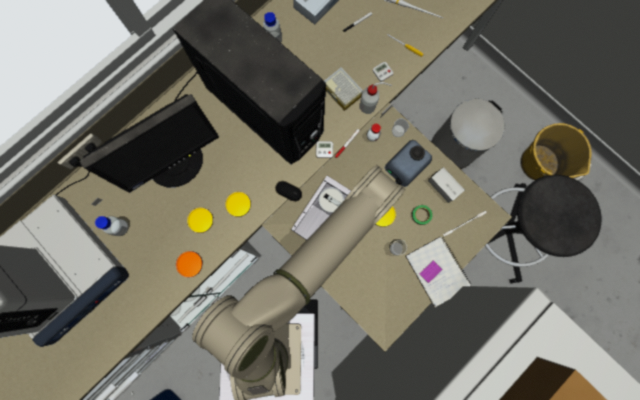

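```bash
python3 - <<'E'
from h import *
im=cv2.imread("pics/w11.png"); crop(im,240,0,410,125,4.7,"pics/w11c.png")
i=np.load("i11.npy",allow_pickle=True).item()
for u,v in [(264.5,48),(376,48),(320,106.5)]: print(w2h(ray(i,u,v,.035)))
E
```

```text
[-45.   -0.5  35. ]
[47.7 -1.  35. ]
[  0.9 -47.3  35. ]
```

View pics/w11c.png

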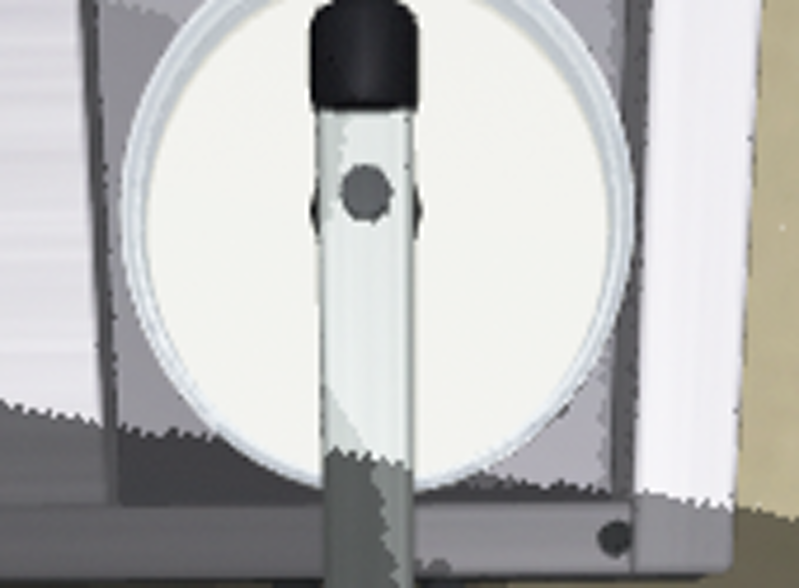

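```bash
python3 -c "
from workcell import manip
print(manip.hand_in())"
```

```text
the job is handed in; nothing more can be done
None
```

I slid the dish along the channel with the closed fingertips until it met the back wall, pressed it home, and swung the clamp arm over and down flat. The job was handed in at about 18 s of the 48 s allowed. `hand_in` reports no verdict, so the outcome rests on my own checks.

**Checks that passed:**
- **At the wall:** contact built up to about 8 N, with the fingertips where they should be for a dish centre about 2 mm past the pocket's centre.
- **Pressed home:** pressing stopped solid at z = 35.0 mm with 28 N, which is the stated height of a dish that is fully home.
- **Clamp down:** the arm stopped solid with its top at 54.0 mm and 14 N. The last wrist picture shows it level across the dish.
- **Dish position:** that picture puts the dish centre about 1.4 mm along and 1.5 mm across from the pocket's centre, inside the 7 mm limit.
- **Bystanders and robot:** timer, beaker and tape roll are at the same places in the top picture as before, and the tool stood clear with about zero force.

**One reading that disagreed:** the force while the carrier was sinking read only 2 to 3 N, not the 6 N described. I took each reading after a pause rather than during the motion. The hard stop came at exactly the expected height, so I accepted it as home.

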